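# Snap the loose marker into the empty clips of the bench marker rack

### The arm

A 7-joint arm with a two-finger parallel gripper is mounted at the origin on the work surface; the furniture and walls round the work are solid. World frame = base frame: x ahead of the robot, y to its left, z up, the work surface at z = 0. Lengths are in m, angles in rad, forces in N, time in s.
With the tool pointing down it reaches from about 0.4 to 0.875 m from the base axis. Payload 4.4 kg.
Tool frame: the origin (TCP) lies at the very end of the fingers, on their centre line; the grasp point (between the pads) lies 19 mm behind it; z points along the fingers, y is the line along which they close (so a half turn about z gives the same grasp; the last joint's range is limited). The gripper opens to 85 mm and grips with 20 to 120 N. Pads are 22 mm wide; open, the fingers measure 114 mm over their backs; the gripper's body (76 mm by 85 mm) begins 54 mm behind the grasp point. The pads swing forward as they close: fully open they stand 13 mm farther back than shut.
Start: joints at [-1.254, 0.628, 0.038, 1.517, -0.027, 0.996, -0.02], TCP at [0.243, 0.603, 0.231] pointing down, gripper open.
Joint ranges: [-3.06, 3.06], [-0.37, 2.12], [-1.25, 1.32], [0.18, 2.47], [-1.1, 4.24], [0.23, 1.98], [-2.94, 2.94]. Speed limits (rad/s): [2.57, 2.57, 3.14, 3.14, 3.14, 3.14, 3.14].

### API

Orientations are given as a unit quaternion [w, x, y, z].
In Python, from workcell import env gives the robot as it stands.
- The arm moves only by the tool arm_command, never from a script. Its arguments are lists of equal length, an entry for each row: "offset": the shift along the tool's x, y, z in m, a list of three; "dr": the turn, a rotation vector about the tool's x, y, z in rad, a list of three; "grip": the opening, from 0 (shut) to 1 (fully open). A call has 1 to 5 rows; each row is the pose to reach, as a shift and turn from the pose commanded when the call began, along the tool's axes at that moment; what a row does not reach only later rows make up. A row lasts 1/10 s, in which the tool goes at most 50 mm and 8.59 degrees, less where a joint would pass 70% of its speed; a pose out of reach is approached as far as the arm can. A call with a gripper value outside its range is refused whole. The fingers move at their own pace and stop on an object; "squeeze" is the grip in N (left out, the last holds). Time passes only in rows, so rows that repeat a pose let the fingers close. It gives the time, the measured TCP pose, the force, the opening and the grip force at its end, in the units of the state.
- env.state(): the state, without advancing time (a new reading comes with each control period).
- env.get_image(name): name is "scene" or "top"; returns the picture (420x560x3 uint8, red, green, blue); there is no depth.
- env.calibration(name): a dict with "mtx" (3x3 intrinsics, pixels), "dist_coeffs" ([k1, k2, p1, p2, k3] as OpenCV has them; the pictures are not rectified), "extrinsics" (4x4, takes a point from camera to world coordinates). Camera axes: x right, y up, looking along -z (the intrinsics and any distortion apply to the point x, -y, -z); pixel columns grow to the right and rows downward; lengths in m; the calibration is good to about 2 mm. A picture is of the moment at which its call begins. calibration takes no time and is no camera call.
- env.job_done(): hands the job in; it is judged then, once.
Trained networks look in the newest picture that a camera, given by its name, has taken for a name from the list of things; names that differ only in an ending like _2 or _b are one class to them, and where a whole thing is asked for, a point or a joint stands for the part that bears it (a point fixed in the world has none). Each returns a list of dicts, best first, with "confidence" (0 to 1); they miss things now and then, are a little off and sometimes report something else, mostly with a low value. They report only what shows in the picture. A call takes as long as a camera call. They do not tell look-alikes from the thing itself.
- env.recognise(camera, thing): "box" ([left, top, right, bottom] in pixels, round what is visible of it).
- env.mark_of(camera, thing): "xy" ([column, row] in pixels: a listed point, or the origin of a listed thing).
The state is a dict: "clock": time; "joint_positions": joint angles; "qd": joint speeds; "joint_efforts": joint torques, N m; "tcp_pos": TCP position; "orientation": TCP orientation; "force": force on the tool from outside, world axes, zero at the start; "ft_torque": the same for the moment, N m; "gripper_width": finger opening in m; "grip_force": force on a finger pad.
Only numpy, scipy, OpenCV 4.12 (cv2) and the standard library are available. Lean on these libraries where they do the work, as an engineer would, in place of code of your own. Each camera call takes 0.05 s, during which the arm holds its last target. There are 200 camera calls.

### The job

The white-and-blue marker lying loose on the bench belongs in the low marker rack. Pick it up and press it down into the empty pair of spring clips until it snaps home in both clips, lying level and roughly centred (either end may point forward), then let go of it. Leave the two markers already in the rack where they are.

Things in the scene. Friction and masses are not known exactly. Their poses are not given: they have to be found in the camera images.
- marker_mid (a point): Middle of the loose marker (thick felt-tip, white barrel, blue cap, 135 mm long, 16 to 17 mm thick, 30 g) that lies on the bench: halfway along, on its centre line, 8 mm above what it rests on. y is its long axis; x and z turn as it rolls. The thinner (9 mm) white pen on the bench is not wanted.
- clips_free_seat (a point): Empty place of the rack: where the marker's middle lies when snapped home, 38 mm above the bench. x: direction the marker must lie along; z up. Two clips at x = +-30 mm, each 11 mm wide; open between them down to the plate, 30 mm below. Sprung jaws' bumps are 12 mm apart, 6 mm above this point: the marker meets them 13 mm up; 7 to 10 N in all presses it through onto the seats. Jaw lips end 13 mm up.
- marker_a: Marker already clipped in the rack, same kind as the loose one; leave it. Origin: on its surface, halfway along; y is its long axis. The rack is a fixed grey metal plate 104 x 196 x 8 mm with three identical places in a row, 70 mm apart (centre to centre); which one is empty varies.
- marker_b: Marker already clipped in the rack, same kind as the loose one; leave it. Origin: on its surface, halfway along; y is its long axis.
Things that resemble listed ones, but are neither listed nor needed, are in the scene too. Leave any red look-alike of the part that bears marker_mid alone.

How it is judged:
By the outcome, as a careful person would: the job done as asked, in the order asked, and still so for the second after the job is handed in, with the robot touching nothing.
It also fails if it takes over 42 s, if anything falls off the work surface, if the arm or the gripper's body presses on something with over 40 N, if the wrist force passes 120 N, or if a joint passes its speed limit or range.

## Working session

There is one attempt and no reset: what is moved stays moved. The work goes in short steps, Python scripts to look and compute and a tool call to move; the robot and the scene stay as the last step left them, time stands still between calls to the robot, and variables do not carry over. Pictures are saved under pics/ and viewed, at most 10 in all, crops included, and the job is handed in when it is done.

Besides the shell and the picture viewer there is one more tool, called after "Request:" by a JSON object that holds its "name" and its "arguments", one argument or row to a line. arm_command: Moves the arm, as the interface text tells. Its arguments: {"type":"object","properties":{"offset":{"type":"array"},"dr":{"type":"array"},"grip":{"type":"array"},"squeeze":{"type":"number"}},"required":["offset","dr","grip"]}

```bash
mkdir -p pics; cat > h.py <<'E'
import numpy as np, cv2
from workcell import env
from scipy.spatial.transform import Rotation as R
def ray(cam,uv):
    c=env.calibration(cam); E=np.array(c["extrinsics"])
    p=cv2.undistortPoints(np.array([[uv]],float),np.array(c["mtx"]),np.array(c["dist_coeffs"]))[0,0]
    return E[:3,3],E[:3,:3]@np.array([p[0],-p[1],-1])
def onz(cam,uv,z):
    o,d=ray(cam,uv); return o+d*(z-o[2])/d[2]
def proj(cam,P):
    c=env.calibration(cam); E=np.array(c["extrinsics"]); q=(np.array(P)-E[:3,3])@E[:3,:3]
    q=q*[1,-1,-1]
    return cv2.projectPoints(q.reshape(-1,1,3),np.zeros(3),np.zeros(3),np.array(c["mtx"]),np.array(c["dist_coeffs"]))[0][:,0]
def save(cam,n):
    im=env.get_image(cam); cv2.imwrite(f"pics/{n}.png",im[:,:,::-1]); return im
E
python3 - <<'E'
from h import *
np.set_printoptions(precision=4,suppress=True)
for cam in("scene","top"):
    save(cam,cam+"0")
    print(cam,np.array(env.calibration(cam)["extrinsics"])[:3,3])
    for t,z in(("marker_mid",.008),("clips_free_seat",.038),("marker_a",.046)):
        for r in env.mark_of(cam,t): print(t,np.round(r["xy"],1),round(r["confidence"],2),onz(cam,r["xy"],z))
print(env.state())
E
```

```text
scene [0.135  0.3997 0.7405]
marker_mid [215.5 191. ] 0.54 [ 0.7886 -0.2702  0.008 ]
clips_free_seat [322.2 189.9] 0.97 [ 0.5817 -0.3724  0.038 ]
marker_a [285.3 235.3] 0.83 [ 0.5608 -0.2083  0.046 ]
marker_a [302.8 209.8] 0.8 [ 0.5745 -0.2881  0.046 ]
top [ 0.4604 -0.2582  0.898 ]
marker_mid [287.  135.2] 0.87 [ 0.7966 -0.2678  0.008 ]
marker_mid [241.4 295.2] 0.83 [ 0.4231 -0.1692  0.008 ]
marker_mid [269.2 228.9] 0.32 [ 0.5715 -0.2286  0.008 ]
clips_free_seat [337.4 225.3] 0.83 [ 0.5771 -0.3802  0.038 ]
marker_a [300.6 225.7] 0.67 [ 0.5744 -0.2985  0.046 ]
marker_a [273.3 227.2] 0.56 [ 0.5705 -0.2388  0.046 ]
{'clock': 0.4, 'joint_positions': array([-1.2538,  0.6285,  0.0385,  1.5175, -0.027 ,  0.9963, -0.02  ]), 'qd': array([-0.    , -0.0017, -0.0004,  0.0011,  0.0013, -0.0007,  0.0008]), 'joint_efforts': array([ -0.0008, -56.2666,   1.2239, -19.348 ,   0.0109,   0.0042,
        -0.    ]), 'tcp_pos': array([0.2427, 0.6029, 0.2312]), 'orientation': array([-0.    ,  0.1903,  0.9817, -0.0001]), 'force': array([0.2706, 1.0588, 0.1629]), 'ft_torque': array([-0.0206, -0.0019, -0.0248]), 'grip_force': 0.0, 'gripper_width': 0.08543306015110318}
```

View pics/top0.png

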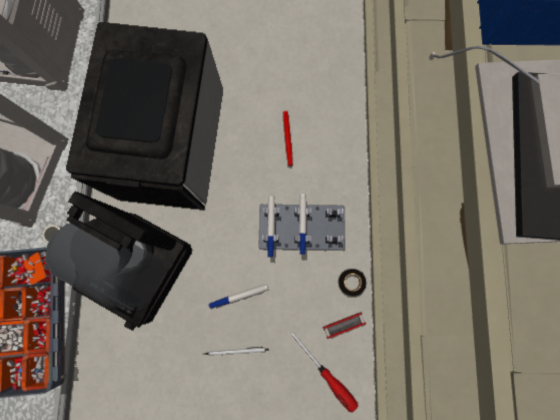

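View pics/scene0.png

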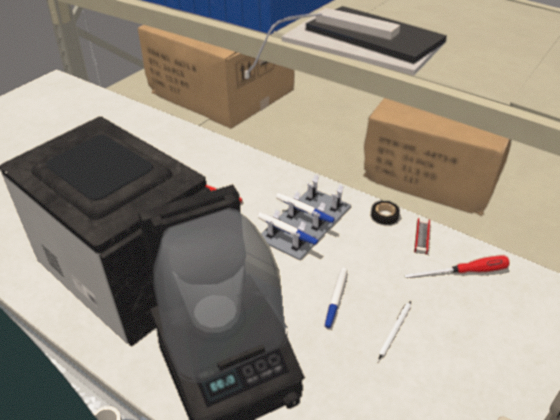

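The loose marker lies at top (239,297) and scene (337,298). The rack is at top (302,227), with its empty place on the right at about (336,226). The red look-alike is at top (288,138). I'll measure these more finely.

```bash
python3 - <<'E'
from h import *
a=cv2.imread("pics/top0.png")[170:320,195:355]; b=cv2.imread("pics/scene0.png")[165:340,250:410]
a=cv2.resize(a,None,fx=3.5,fy=3.5,interpolation=cv2.INTER_CUBIC)[:,:,:]; 
cv2.imwrite("pics/c1.png",a)
cv2.imwrite("pics/c2.png",cv2.resize(b,None,fx=3.4,fy=3.4,interpolation=cv2.INTER_CUBIC))
E
```

```text
(no output)
```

View pics/c1.png

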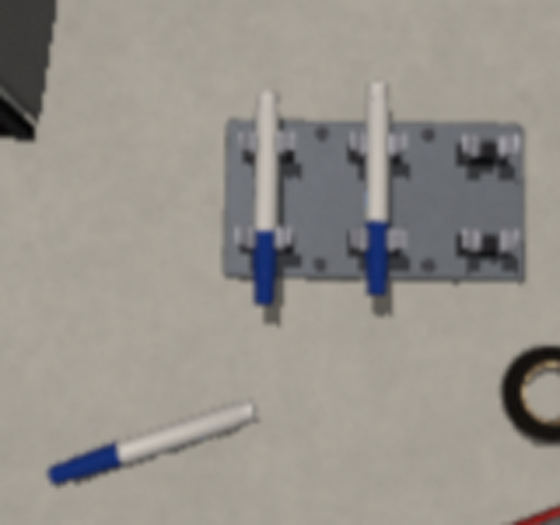

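View pics/c2.png

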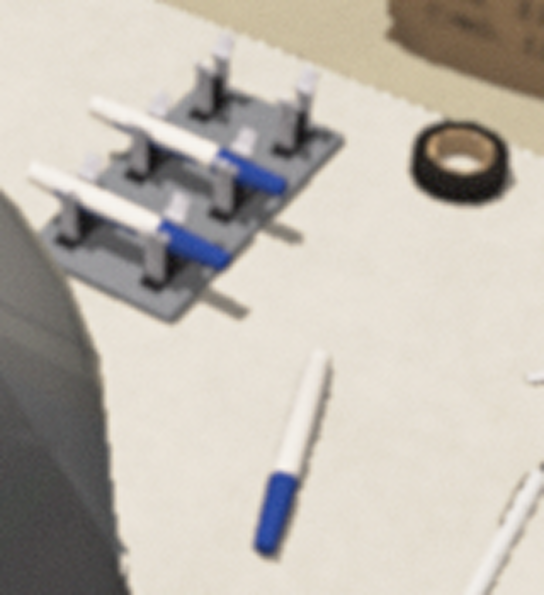

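```bash
python3 - <<'E'
from h import *
np.set_printoptions(precision=4,suppress=True)
T=lambda u,v:(195+u/3.5-.4,170+v/3.5-.4); S=lambda u,v:(250+u/3.4-.4,165+v/3.4-.4)
for n,cam,pts,z in[("loose","top",[T(50,476),T(256,411)],.008),("loose","scene",[S(320,352),S(266,553)],.008),
 ("A","top",[T(267,93),T(263,303)],.038),("A","scene",[S(33,172),S(228,260)],.038),
 ("B","top",[T(377,83),T(376,295)],.038),("B","scene",[S(95,104),S(285,185)],.038),
 ("plate","top",[T(228,121),T(522,125),T(523,281),T(224,277)],.008),("plate","scene",[S(343,136),S(170,320)],.008),
 ("clips","top",[T(488,150),T(488,243)],.05),("cliptips","scene",[S(222,41),S(208,65),S(306,75),S(291,100)],.051)]:
    P=np.array([onz(cam,p,z)[:2] for p in pts]); d=P[1]-P[0]
    print(n,cam,P.tolist() if len(P)>2 else "", "mid",P.mean(0),"len",np.linalg.norm(d),"ang",np.degrees(np.arctan2(d[1],d[0])))
# obstacle heights: oven front/right top corners
def tri(a,b):
    o1,d1=ray("top",a);o2,d2=ray("scene",b);d1/=np.linalg.norm(d1);d2/=np.linalg.norm(d2)
    A=np.stack([d1,-d2],1);s=np.linalg.lstsq(A,o2-o1,rcond=None)[0];return (o1+s[0]*d1+o2+s[1]*d2)/2,np.linalg.norm(o1+s[0]*d1-o2-s[1]*d2)
print("oven far corner",tri((207,33),(100,120)), tri((204,207),(205,182)))
print("scale",tri((75,197),(237,192)))
E
```

```text
loose top  mid [ 0.4207 -0.1627] len 0.13559469430797597 ang -72.29683141033989
loose scene  mid [ 0.4212 -0.1643] len 0.14019536549535186 ang 109.552871048348
A top  mid [ 0.5747 -0.232 ] len 0.1335887640336 ang 179.718282790154
A scene  mid [ 0.5747 -0.2347] len 0.13220181990657445 ang -179.03095701346996
B top  mid [ 0.5811 -0.3024] len 0.13517897534663978 ang 179.70930896619925
B scene  mid [ 0.5815 -0.3061] len 0.13266497304015207 ang -179.11943362185787
plate top [[0.6287365471933879, -0.2059668139256944], [0.6277632954732123, -0.3998693159783471], [0.5252116581569541, -0.39854817320981], [0.5260731187850762, -0.20530678720250217]] mid [ 0.5769 -0.3024] len 0.1939049445506478 ang -90.2875813726066
plate scene  mid [ 0.5254 -0.3006] len 0.192971116847692 ang 90.11859309698966
clips top  mid [ 0.5746 -0.3712] len 0.058357119958402044 ang 179.1528920673753
cliptips scene [[0.6099134115433287, -0.387477721771251], [0.6038336932960979, -0.3620942992082223], [0.5497540465533088, -0.38774421677452614], [0.5447717082637628, -0.36174663306609917]] mid [ 0.5771 -0.3748] len 0.026101362320365314 ang 103.46947201217812
oven far corner (array([ 0.9164, -0.1132,  0.2226]), np.float64(0.0028313211785122323)) (array([ 0.6082, -0.102 ,  0.2101]), np.float64(0.055961214289843464))
scale (array([0.5299, 0.0173, 0.3361]), np.float64(0.09687813090801732))
```

```bash
cat >> h.py <<'E'
np.set_printoptions(precision=4,suppress=True)
def Rdown(yaw): # tool y at world angle yaw deg, z down
    a=np.radians(yaw); y=np.array([np.cos(a),np.sin(a),0]); z=np.array([0,0,-1.]); return np.stack([np.cross(y,z),y,z],1)
def go(*targets):
    s=env.state(); q=s["orientation"]; A=R.from_quat([q[1],q[2],q[3],q[0]])
    print("at",s["tcp_pos"],"yaw",np.degrees(np.arctan2(*A.as_matrix()[[1,0],1])),"t",s["clock"])
    for p,yaw in targets:
        B=R.from_matrix(Rdown(yaw)); print(p,yaw,"offset",A.inv().apply(np.array(p)-s["tcp_pos"]),"dr",(A.inv()*B).as_rotvec())
E
python3 - <<'E'
from h import *
def tri(a,b):
    o1,d1=ray("top",a);o2,d2=ray("scene",b);d1/=np.linalg.norm(d1);d2/=np.linalg.norm(d2)
    A=np.stack([d1,-d2],1);s=np.linalg.lstsq(A,o2-o1,rcond=None)[0];return (o1+s[0]*d1+o2+s[1]*d2)/2,np.linalg.norm(o1+s[0]*d1-o2-s[1]*d2)
print("scale",tri((155,237),(238,192)),tri((190,252),(278,265)))
go(((.25,.57,.46),68))
E
```

```text
scale (array([ 0.5274, -0.0512,  0.2661]), np.float64(0.006673283009916995)) (array([ 0.5   , -0.0811,  0.115 ]), np.float64(0.023519004983236568))
at [0.2427 0.6029 0.2312] yaw 68.06515297263589 t 0.4
(0.25, 0.57, 0.46) 68 offset [-0.019  -0.0279 -0.2288] dr [-0.0003 -0.      0.0011]
```

Request:
{"name": "arm_command", "arguments": {
  "offset": [
    [0,0,-0.05],
    [0,0,-0.1],
    [-0.01,-0.01,-0.15],
    [-0.02,-0.03,-0.19],
    [-0.02,-0.03,-0.19]
  ],
  "dr": [
    [0,0,0],
    [0,0,0],
    [0,0,0],
    [0,0,0],
    [0,0,0]
  ],
  "grip": [1,1,1,1,1]
}}

```text
clock: 0.9
tcp_pos: [0.2528, 0.5677, 0.4291]
orientation: [0.002, 0.192, 0.981, 0.006]
force: [0.8, 0.6, -0.6]
gripper_width: 0.0851
grip_force: 0.0
```

```bash
python3 - <<'E'
from h import *
go(((.37,.38,.43),45),((.47,.2,.43),18.5))
E
```

```text
at [0.2528 0.5677 0.4291] yaw 67.89224450862743 t 0.9
(0.37, 0.38, 0.43) 45 offset [-0.1793 -0.1298 -0.0023] dr [ 0.0127 -0.001   0.3995]
(0.47, 0.2, 0.43) 18.5 offset [-0.3396 -0.2589 -0.0036] dr [ 0.0124 -0.004   0.862 ]
```

Request:
{"name": "arm_command", "arguments": {
  "offset": [
    [-0.04,-0.03,0],
    [-0.08,-0.06,0],
    [-0.12,-0.09,0],
    [-0.16,-0.12,0],
    [-0.2,-0.15,0]
  ],
  "dr": [
    [0,0,0.1],
    [0,0,0.2],
    [0,0,0.3],
    [0,0,0.4],
    [0,0,0.5]
  ],
  "grip": [1,1,1,1,1]
}}

```text
clock: 1.4
tcp_pos: [0.3802, 0.3519, 0.4211]
orientation: [-0.0, 0.429, 0.903, 0.0]
force: [0.9, 0.3, 1.1]
gripper_width: 0.0853
grip_force: 0.0
```

```bash
python3 - <<'E'
from h import *
go(((.46,.2,.43),18.5),((.43,0,.43),18.5))
E
```

```text
at [0.3802 0.3519 0.4211] yaw 39.19249295322599 t 1.4
(0.46, 0.2, 0.43) 18.5 offset [-0.1682 -0.0342 -0.0089] dr [ 0.0001 -0.0002  0.3612]
(0.43, 0, 0.43) 18.5 offset [-0.3042 -0.1838 -0.009 ] dr [ 0.0001 -0.0002  0.3612]
```

Request:
{"name": "arm_command", "arguments": {
  "offset": [
    [-0.048,-0.01,0],
    [-0.095,-0.02,0],
    [-0.14,-0.03,0],
    [-0.175,-0.06,0],
    [-0.205,-0.1,0]
  ],
  "dr": [
    [0,0,0.08],
    [0,0,0.16],
    [0,0,0.24],
    [0,0,0.32],
    [0,0,0.36]
  ],
  "grip": [1,1,1,1,1]
}}

```text
clock: 1.9
tcp_pos: [0.4334, 0.13, 0.4207]
orientation: [0.0, 0.584, 0.812, -0.0]
force: [1.0, -1.6, -0.2]
gripper_width: 0.0855
grip_force: 0.0
```

```bash
python3 - <<'E'
from h import *
go(((.421,-.1635,.43),18.5),((.421,-.1635,.12),18.5))
E
```

```text
at [0.4334 0.13   0.4207] yaw 18.58151137025506 t 1.9
(0.421, -0.1635, 0.43) 18.5 offset [-0.2743 -0.1053 -0.0091] dr [0.0001 0.001  0.0014]
(0.421, -0.1635, 0.12) 18.5 offset [-0.274  -0.1053  0.3009] dr [0.0001 0.001  0.0014]
```

Request:
{"name": "arm_command", "arguments": {
  "offset": [
    [-0.046,-0.018,0],
    [-0.092,-0.036,0],
    [-0.138,-0.054,0],
    [-0.184,-0.072,0],
    [-0.23,-0.09,0]
  ],
  "dr": [
    [0,0,0],
    [0,0,0],
    [0,0,0],
    [0,0,0],
    [0,0,0]
  ],
  "grip": [1,0.7,0.7,0.7,0.7]
}}

```text
clock: 2.4
tcp_pos: [0.4208, -0.1165, 0.4213]
orientation: [0.0, 0.582, 0.813, 0.0]
force: [-0.1, 0.2, -0.0]
gripper_width: 0.0598
grip_force: 0.0
```

Request:
{"name": "arm_command", "arguments": {
  "offset": [
    [-0.044,-0.015,0.02],
    [-0.044,-0.015,0.07],
    [-0.044,-0.015,0.12],
    [-0.044,-0.015,0.17],
    [-0.044,-0.015,0.22]
  ],
  "dr": [
    [0,0,0],
    [0,0,0],
    [0,0,0],
    [0,0,0],
    [0,0,0]
  ],
  "grip": [0.7,0.7,0.7,0.7,0.7]
}}

```text
clock: 2.9
tcp_pos: [0.4212, -0.1612, 0.1998]
orientation: [0.0, 0.582, 0.813, 0.0]
force: [1.5, 0.3, 0.6]
gripper_width: 0.0594
grip_force: 0.0
```

```bash
python3 - <<'E'
from h import *
go(((.421,-.1635,.10),18.5),((.421,-.1635,.004),18.5))
b=save("scene","s1")
for r in env.mark_of("scene","marker_mid"): print(r, onz("scene",r["xy"],.008))
a=save("top","t1")
for r in env.mark_of("top","marker_mid"): print(r, onz("top",r["xy"],.008))
f=lambda im:cv2.resize(im[:,:,::-1],None,fx=2.4,fy=2.4,interpolation=cv2.INTER_CUBIC)
cv2.imwrite("pics/c3.png",np.hstack([f(a[170:380,130:290]),f(b[170:380,250:410])]))
E
```

```text
at [ 0.4212 -0.1612  0.1998] yaw 18.781738991786508 t 2.9
(0.421, -0.1635, 0.1) 18.5 offset [-0.002  -0.001   0.0998] dr [0.0006 0.0008 0.0049]
(0.421, -0.1635, 0.004) 18.5 offset [-0.0019 -0.0011  0.1958] dr [0.0006 0.0008 0.0049]
{'xy': [333.3, 298.5], 'confidence': 0.55} [ 0.4226 -0.1568  0.008 ]
{'xy': [218.2, 188.6], 'confidence': 0.49} [ 0.7893 -0.28    0.008 ]
{'xy': [284.6, 137.7], 'confidence': 0.74} [ 0.7903 -0.2622  0.008 ]
{'xy': [240.7, 296.1], 'confidence': 0.52} [ 0.4211 -0.1677  0.008 ]
```

View pics/c3.png

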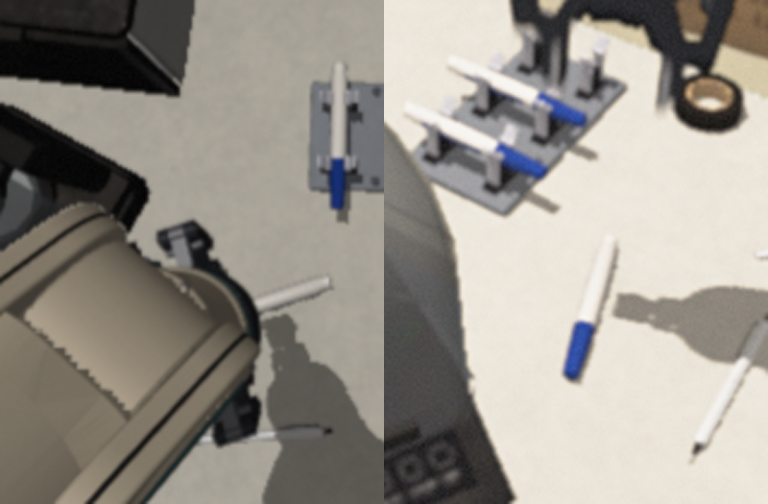

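The crop shows the gripper centred over the marker and square to its axis, with the thin pen clear. I'll descend.

Request:
{"name": "arm_command", "arguments": {
  "offset": [
    [-0.002,-0.001,0.05],
    [-0.002,-0.001,0.1],
    [-0.002,-0.001,0.145],
    [-0.002,-0.001,0.175],
    [-0.002,-0.001,0.185]
  ],
  "dr": [
    [0,0,0],
    [0,0,0],
    [0,0,0],
    [0,0,0],
    [0,0,0]
  ],
  "grip": [0.7,0.7,0.7,0.6,0.6]
}}

```text
clock: 3.6
tcp_pos: [0.4231, -0.1634, 0.0165]
orientation: [0.0, 0.582, 0.813, 0.002]
force: [-0.0, 0.9, 0.9]
gripper_width: 0.0511
grip_force: 0.0
```

Request:
{"name": "arm_command", "arguments": {
  "offset": [
    [0,0,0.006],
    [0,0,0.01],
    [0,0,0.01],
    [0,0,0.01],
    [0,0,0.01]
  ],
  "dr": [
    [0,0,0],
    [0,0,0],
    [0,0,0],
    [0,0,0],
    [0,0,0]
  ],
  "grip": [0.5,0.4,0.3,0.2,0.1],
  "squeeze": 60
}}

```text
clock: 4.1
tcp_pos: [0.4238, -0.1639, 0.0084]
orientation: [0.002, 0.582, 0.813, 0.001]
force: [1.4, 1.0, 8.6]
gripper_width: 0.0115
grip_force: 55.6
```

Request:
{"name": "arm_command", "arguments": {
  "offset": [
    [0,0,0],
    [0,0,0],
    [0,0,0],
    [0,0,0],
    [0,0,0]
  ],
  "dr": [
    [0,0,0],
    [0,0,0],
    [0,0,0],
    [0,0,0],
    [0,0,0]
  ],
  "grip": [0,0,0,0,0]
}}

```text
clock: 4.6
tcp_pos: [0.4238, -0.1639, 0.0084]
orientation: [0.002, 0.582, 0.813, 0.001]
force: [0.8, 0.8, 8.9]
gripper_width: 0.012
grip_force: 55.6
```

Width 12 mm with about 8.6 N upward means I'm pinching above the marker's mid-line. I'll open, go lower, and regrip.

Request:
{"name": "arm_command", "arguments": {
  "offset": [
    [0,0,0],
    [0,0,0],
    [0,0,0],
    [0,0,0.002],
    [0,0,0.004]
  ],
  "dr": [
    [0,0,0],
    [0,0,0],
    [0,0,0],
    [0,0,0],
    [0,0,0]
  ],
  "grip": [0.3,0.35,0.35,0.35,0.35]
}}

```text
clock: 5.1
tcp_pos: [0.4211, -0.1635, 0.0024]
orientation: [-0.0, 0.582, 0.813, 0.0]
force: [0.6, -0.3, -0.1]
gripper_width: 0.03
grip_force: 0.0
```

Request:
{"name": "arm_command", "arguments": {
  "offset": [
    [0,0,0.001],
    [0,0,0.002]
  ],
  "dr": [
    [0,0,0],
    [0,0,0]
  ],
  "grip": [0.35,0.35]
}}

```text
clock: 5.3
tcp_pos: [0.421, -0.1634, 0.0003]
orientation: [-0.0, 0.582, 0.813, -0.0]
force: [-0.0, -0.5, -1.1]
gripper_width: 0.0302
grip_force: 0.0
```

Request:
{"name": "arm_command", "arguments": {
  "offset": [
    [0,0,0],
    [0,0,0],
    [0,0,0],
    [0,0,0]
  ],
  "dr": [
    [0,0,0],
    [0,0,0],
    [0,0,0],
    [0,0,0]
  ],
  "grip": [0.25,0.2,0.1,0]
}}

```text
clock: 5.7
tcp_pos: [0.4211, -0.1634, 0.0007]
orientation: [0.0, 0.582, 0.813, 0.0]
force: [-1.1, 0.2, 3.2]
gripper_width: 0.0128
grip_force: 58.6
```

Request:
{"name": "arm_command", "arguments": {
  "offset": [
    [0,0,-0.02],
    [0,0,-0.05],
    [0,0,-0.1],
    [0,0,-0.13],
    [0,0,-0.13]
  ],
  "dr": [
    [0,0,0],
    [0,0,0],
    [0,0,0],
    [0,0,0],
    [0,0,0]
  ],
  "grip": [0,0,0,0,0]
}}

```text
clock: 6.2
tcp_pos: [0.4231, -0.1645, 0.1337]
orientation: [0.003, 0.582, 0.813, 0.001]
force: [-0.1, -0.3, -0.5]
gripper_width: 0.0129
grip_force: 58.8
```

```bash
python3 - <<'E'
from h import *
go(((.577,-.3735,.13),-90))
s=env.state();print(s["gripper_width"],s["grip_force"],s["force"],s["joint_positions"])
b=save("scene","s2"); a=save("top","t2")
f=lambda im:cv2.resize(im[:,:,::-1],None,fx=2.4,fy=2.4,interpolation=cv2.INTER_CUBIC)
cv2.imwrite("pics/c4.png",np.hstack([f(a[170:380,150:310]),f(b[130:340,250:410])]))
E
```

```text
at [ 0.4231 -0.1645  0.1337] yaw 18.81879144045961 t 6.2
(0.577, -0.3735, 0.13) -90 offset [-0.2475  0.0782  0.0051] dr [ 0.0075 -0.0018  1.8992]
0.012920250592221877 58.75466148812848 [-0.0641 -0.2921 -0.4927] [-0.154   0.6156  0.6905  2.1617 -0.7149  0.5963  1.3882]
```

View pics/c4.png

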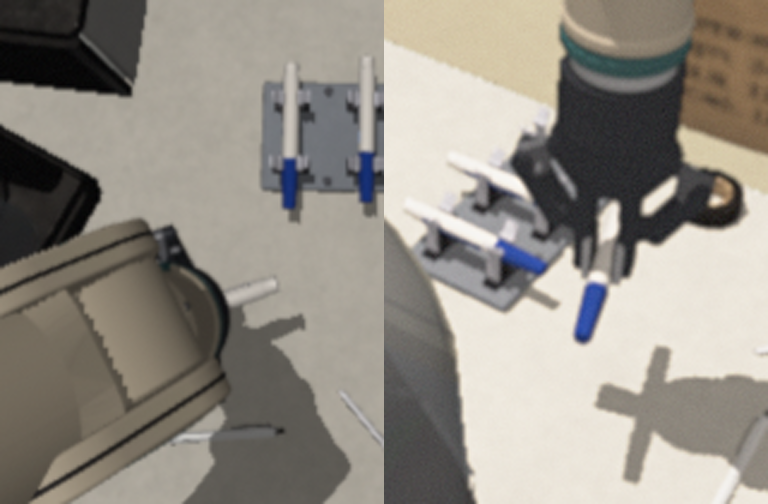

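Held, roughly level. The marker axis is about 8 mm above the TCP. I'll carry it to above the seat, turned to yaw +90 so the last joint stays well inside its range.

```bash
python3 - <<'E'
from h import *
go(((.577,-.3735,.12),90))
E
```

```text
at [ 0.4214 -0.163   0.1308] yaw 18.842487433407396 t 6.3
(0.577, -0.3735, 0.12) 90 offset [-0.2495  0.0792  0.0109] dr [ 0.0009  0.0009 -1.2419]
```

Request:
{"name": "arm_command", "arguments": {
  "offset": [
    [-0.03,0.01,0],
    [-0.06,0.02,0],
    [-0.09,0.03,0],
    [-0.12,0.04,0],
    [-0.15,0.05,0]
  ],
  "dr": [
    [0,0,-0.14],
    [0,0,-0.28],
    [0,0,-0.42],
    [0,0,-0.56],
    [0,0,-0.7]
  ],
  "grip": [0,0,0,0,0]
}}

```text
clock: 6.8
tcp_pos: [0.5165, -0.2896, 0.1284]
orientation: [-0.002, 0.266, 0.964, 0.001]
force: [-0.7, 0.8, -0.0]
gripper_width: 0.0136
grip_force: 58.7
```

```bash
python3 - <<'E'
from h import *
go(((.577,-.3735,.12),90))
E
```

```text
at [ 0.5165 -0.2896  0.1284] yaw 59.198391157476166 t 6.8
(0.577, -0.3735, 0.12) 90 offset [-0.0949 -0.0411  0.0081] dr [ 0.0019 -0.0031 -0.5376]
```

Request:
{"name": "arm_command", "arguments": {
  "offset": [
    [-0.025,-0.01,0],
    [-0.05,-0.02,0],
    [-0.075,-0.03,0],
    [-0.095,-0.041,0.005],
    [-0.095,-0.041,0.008]
  ],
  "dr": [
    [0,0,-0.14],
    [0,0,-0.28],
    [0,0,-0.42],
    [0,0,-0.54],
    [0,0,-0.54]
  ],
  "grip": [0,0,0,0,0]
}}

```text
clock: 7.3
tcp_pos: [0.5765, -0.3766, 0.12]
orientation: [-0.0, 0.002, 1.0, 0.0]
force: [-0.7, -0.9, -1.0]
gripper_width: 0.0132
grip_force: 58.7
```

```bash
python3 - <<'E'
from h import *
b=save("scene","s3"); a=save("top","t3")
go(((.577,-.3735,.05),90))
print(env.state()["gripper_width"],env.state()["joint_positions"])
f=lambda im:cv2.resize(im[:,:,::-1],None,fx=3,fy=3,interpolation=cv2.INTER_CUBIC)
cv2.imwrite("pics/c5.png",np.hstack([f(a[150:300,240:370]),f(b[120:270,255:385])]))
E
```

```text
at [ 0.5752 -0.3728  0.1197] yaw 89.68239779160503 t 7.4
(0.577, -0.3735, 0.05) 90 offset [-0.002  -0.0009  0.0697] dr [ 0.0038 -0.0034 -0.0055]
0.013129107621607836 [ 0.349   0.8293  0.3406  1.5056 -0.3303  0.8688  2.3684]
```

View pics/c5.png

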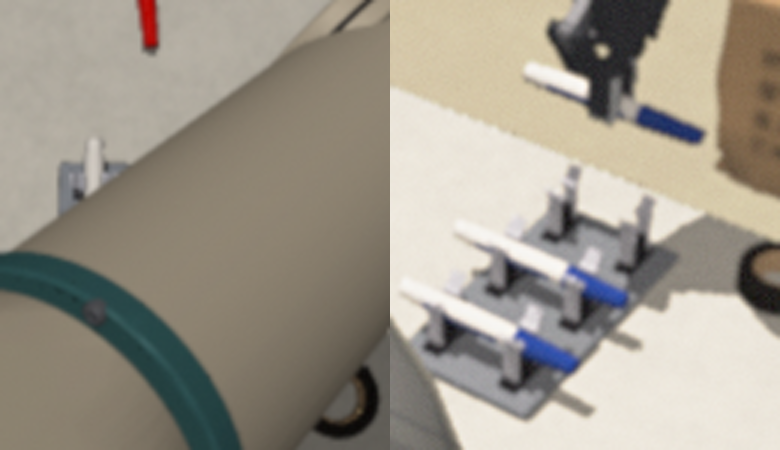

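```bash
python3 - <<'E'
from h import *
s=lambda u,v:((u-390)/3+255-.3,v/3+120-.3)
for z in(.1225,.1255,.1275,.1305):
    P=np.array([onz("scene",s(*p),z) for p in((527,70),(703,137))]);d=P[1]-P[0]
    print(z,P.mean(0),np.linalg.norm(d),np.degrees(np.arctan2(d[1],d[0])))
print(proj("scene",[[.575+.0675,-.3728,.1275],[.575-.0675,-.3728,.1275]]), s(527,70),s(703,137))
# in-line-with-x levelness: what tilt fits?
from scipy.optimize import least_squares
uv=np.array([s(527,70),s(703,137)])
f=lambda q:(proj("scene",[np.array([q[0],-.3728,q[1]])+.0675*np.array([np.cos(q[2]),0,np.sin(q[2])])*k for k in(1,-1)])-uv).ravel()
r=least_squares(f,[.575,.1275,0]);print(r.x,r.fun)
E
```

```text
0.1225 [ 0.5784 -0.3857  0.1225] 0.13682203156531164 -179.9019489357048
0.1255 [ 0.5762 -0.3819  0.1255] 0.13615782257031714 -179.90194893570475
0.1275 [ 0.5748 -0.3793  0.1275] 0.13571501657365406 -179.9019489357048
0.1305 [ 0.5726 -0.3755  0.1305] 0.13505080757865945 -179.90194893570475
[[298.6648 144.4844]
 [357.0892 166.9171]] (300.3666666666667, 143.03333333333333) (359.0333333333333, 165.36666666666665)
[ 0.5711  0.1326 -0.0021] [-0.068  -0.0011  0.0592  0.006 ]
```

Request:
{"name": "arm_command", "arguments": {
  "offset": [
    [-0.001,0,0.03],
    [-0.0015,0,0.055],
    [-0.0015,0,0.068],
    [-0.0015,0,0.07],
    [-0.0015,0,0.07]
  ],
  "dr": [
    [0,0,0],
    [0,0,0],
    [0,0,0],
    [0,0,0],
    [0,0,0]
  ],
  "grip": [0,0,0,0,0],
  "squeeze": 90
}}

```text
clock: 7.9
tcp_pos: [0.5783, -0.3732, 0.0526]
orientation: [-0.0, 0.001, 1.0, 0.0]
force: [0.2, -1.0, 0.6]
gripper_width: 0.012
grip_force: 88.1
```

```bash
python3 - <<'E'
from h import *
b=save("scene","s4")
go(((.577,-.3732,.04),90))
print(env.state()["force"],env.state()["ft_torque"])
cv2.imwrite("pics/c6.png",cv2.resize(b[150:270,265:395,::-1],None,fx=5,fy=5,interpolation=cv2.INTER_CUBIC))
E
```

```text
at [ 0.5788 -0.3737  0.0534] yaw 89.83078881137452 t 7.95
(0.577, -0.3732, 0.04) 90 offset [0.0018 0.0005 0.0134] dr [-0.0007  0.0009 -0.003 ]
[-0.5009 -1.3421 -0.092 ] [-0.0421  0.0321 -0.0205]
```

View pics/c6.png

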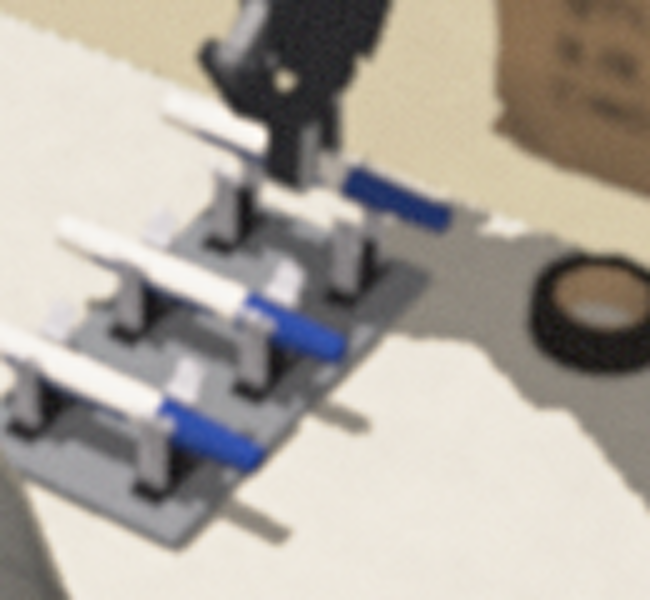

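The marker hangs level right above both empty clips. I'll press down in small steps.

Request:
{"name": "arm_command", "arguments": {
  "offset": [
    [0.001,0,0.005],
    [0.001,0,0.008],
    [0.001,0,0.011],
    [0.001,0,0.013]
  ],
  "dr": [
    [0,0,0],
    [0,0,0],
    [0,0,0],
    [0,0,0]
  ],
  "grip": [0,0,0,0]
}}

```text
clock: 8.35
tcp_pos: [0.5776, -0.3728, 0.0394]
orientation: [0.0, 0.001, 1.0, 0.001]
force: [-0.7, 1.1, -0.0]
gripper_width: 0.0108
grip_force: 88.1
```

Request:
{"name": "arm_command", "arguments": {
  "offset": [
    [0,0,0.003],
    [0,0,0.004]
  ],
  "dr": [
    [0,0,0],
    [0,0,0]
  ],
  "grip": [0,0]
}}

```text
clock: 8.55
tcp_pos: [0.5776, -0.3734, 0.0356]
orientation: [0.0, 0.001, 1.0, 0.0]
force: [1.3, 2.7, 4.3]
gripper_width: 0.0109
grip_force: 90.7
```

Request:
{"name": "arm_command", "arguments": {
  "offset": [
    [0,0,0.002],
    [0,0,0.003]
  ],
  "dr": [
    [0,0,0],
    [0,0,0]
  ],
  "grip": [0,0]
}}

```text
clock: 8.75
tcp_pos: [0.5776, -0.3727, 0.032]
orientation: [-0.0, 0.001, 1.0, 0.001]
force: [-0.5, 3.0, -0.4]
gripper_width: 0.0109
grip_force: 102.0
```

Request:
{"name": "arm_command", "arguments": {
  "offset": [
    [0,0,0.002],
    [0,0,0.003]
  ],
  "dr": [
    [0,0,0],
    [0,0,0]
  ],
  "grip": [0,0]
}}

```text
clock: 8.95
tcp_pos: [0.577, -0.374, 0.03]
orientation: [-0.0, 0.001, 1.0, -0.0]
force: [-1.7, 3.2, 8.6]
gripper_width: 0.0103
grip_force: 108.6
```

Request:
{"name": "arm_command", "arguments": {
  "offset": [
    [0,0,0.002],
    [0,0,0.003]
  ],
  "dr": [
    [0,0,0],
    [0,0,0]
  ],
  "grip": [0,0]
}}

```text
clock: 9.15
tcp_pos: [0.5771, -0.3739, 0.0284]
orientation: [-0.0, 0.001, 1.0, 0.0]
force: [-2.4, 4.7, 13.2]
gripper_width: 0.0108
grip_force: 108.3
```

```bash
python3 - <<'E'
from h import *
b=save("scene","s5")
s=env.state();print(s["tcp_pos"],s["force"],s["ft_torque"],s["gripper_width"],s["clock"])
cv2.imwrite("pics/c7.png",cv2.resize(b[150:270,265:395,::-1],None,fx=5,fy=5,interpolation=cv2.INTER_CUBIC))
E
```

```text
[ 0.5772 -0.3736  0.0281] [-2.7995  4.4165 11.7488] [0.912  0.7862 0.0232] 0.010343624061923011 9.2
```

View pics/c7.png

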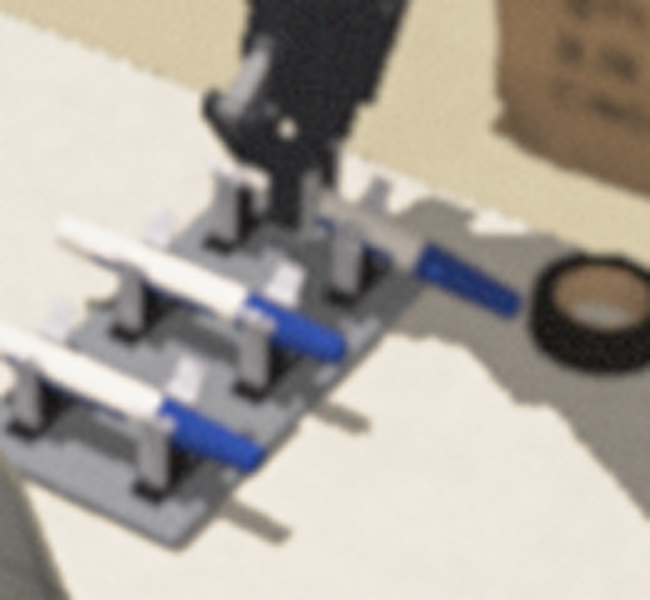

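The last crop shows that the marker slid along its axis in the grip. Its cap tip is now at crop (520,310), about 35 mm too far toward the robot, and slightly cap-down. I'll put numbers on that before mending it.

```bash
python3 - <<'E'
from h import *
def ony(uv,y):
    o,d=ray("scene",uv); return o+d*(y-o[1])/d[1]
s=lambda u,v:(265+u/5-.4,150+v/5-.4)
print("B tip,bound,whiteend",*[ony(s(*p),-.3055) for p in((345,345),(245,300),(60,225))])
print("L tip,bound,barrel",*[ony(s(*p),-.3765) for p in((520,308),(427,258),(325,200))])
print("L before",*[ony(s(*p),-.3765) for p in((450,218),(345,178),(167,103))])
print("clips far/near tips",*[ony(s(*p),-.363) for p in((222,170),(345,215))])
for t in ("s4","s5"):
    im=cv2.imread(f"pics/{t}.png").astype(int)
    m=((im[...,0]-im[...,2]>60)).astype(np.uint8)[150:280,265:400]
    n,l,st,c=cv2.connectedComponentsWithStats(m); print(t,[(st[i].tolist(),c[i].round(1).tolist()) for i in range(1,n) if st[i,4]>20])
E
```

```text
B tip,bound,whiteend [ 0.514  -0.3055  0.0408] [ 0.5603 -0.3055  0.0413] [ 0.6505 -0.3055  0.038 ]
L tip,bound,barrel [ 0.4737 -0.3765  0.0296] [ 0.5173 -0.3765  0.0351] [ 0.5665 -0.3765  0.043 ]
L before [ 0.5089 -0.3765  0.0599] [ 0.5579 -0.3765  0.0584] [ 0.6455 -0.3765  0.0595]
clips far/near tips [ 0.6087 -0.363   0.0486] [ 0.5493 -0.363   0.0518]
s4 [([70, 35, 19, 10, 61], [78.6, 39.6]), ([49, 59, 20, 13, 103], [59.7, 65.8]), ([32, 80, 21, 14, 125], [41.8, 87.0])]
s5 [([84, 51, 19, 11, 72], [92.5, 55.8]), ([49, 59, 20, 13, 101], [59.6, 65.7]), ([32, 80, 21, 14, 127], [41.9, 87.1])]
```

Near clip: the marker is seated at about z 0.040. The white end rests about 9–10 mm high on the far clip, and the whole marker is about 37 mm too far to −x. Mend: release, push it along by the cap tip with shut fingers, then press down the far end.

Request:
{"name": "arm_command", "arguments": {
  "offset": [
    [0,0,-0.002],
    [0,0,-0.003],
    [0,0,-0.003],
    [0,0,-0.02],
    [0,0,-0.06]
  ],
  "dr": [
    [0,0,0],
    [0,0,0],
    [0,0,0],
    [0,0,0],
    [0,0,0]
  ],
  "grip": [0.2,0.35,0.4,0.4,0.4],
  "squeeze": 40
}}

```text
clock: 9.7
tcp_pos: [0.575, -0.3722, 0.0842]
orientation: [-0.003, 0.002, 1.0, 0.002]
force: [0.5, -0.7, 0.7]
gripper_width: 0.034
grip_force: 0.0
```

```bash
cat >> h.py <<'E'
def ony(uv,y):
    o,d=ray("scene",uv); return o+d*(y-o[1])/d[1]
def cap():
    im=env.get_image("scene").astype(int)
    m=(im[...,2]-im[...,0]>45).astype(np.uint8); m[:150]=0;m[280:]=0;m[:,:265]=0;m[:,400:]=0
    n,l,st,c=cv2.connectedComponentsWithStats(m)
    for i in range(1,n):
        if st[i,4]<20: continue
        p=np.argwhere(l==i)[:,::-1].astype(float); c0=p.mean(0); u=np.linalg.svd(p-c0)[2][0]; u*=np.sign(u[0]); t=(p-c0)@u
        y=-.3765 if c0[1]<211 else -.3055
        print("cap area",st[i,4],"tip",ony(c0+u*(t.max()+.3),y),"mid",ony(c0,y),"bound",ony(c0+u*(t.min()-.3),y))
E
python3 - <<'E'
from h import *
cap()
go(((.44,-.3735,.10),90),((.44,-.3735,.018),90))
E
```

```text
cap area 105 tip [ 0.4722 -0.3765  0.0309] mid [ 0.4963 -0.3765  0.033 ] bound [ 0.5173 -0.3765  0.0347]
cap area 115 tip [ 0.5148 -0.3055  0.0355] mid [ 0.5342 -0.3055  0.0378] bound [ 0.5599 -0.3055  0.0409]
cap area 138 tip [ 0.5504 -0.3055 -0.0424] mid [ 0.5737 -0.3055 -0.0408] bound [ 0.6004 -0.3055 -0.039 ]
at [ 0.5796 -0.3761  0.0938] yaw 89.81261661662985 t 9.75
(0.44, -0.3735, 0.1) 90 offset [ 0.1396  0.0021 -0.007 ] dr [-0.0048  0.0059 -0.0033]
(0.44, -0.3735, 0.018) 90 offset [0.1401 0.0025 0.075 ] dr [-0.0048  0.0059 -0.0033]
```

Request:
{"name": "arm_command", "arguments": {
  "offset": [
    [0.045,0,-0.01],
    [0.09,0,-0.01],
    [0.135,0,0],
    [0.137,0,0.03],
    [0.137,0,0.065]
  ],
  "dr": [
    [0,0,0],
    [0,0,0],
    [0,0,0],
    [0,0,0],
    [0,0,0]
  ],
  "grip": [0.2,0,0,0,0]
}}

```text
clock: 10.25
tcp_pos: [0.44, -0.3756, 0.0236]
orientation: [0.002, 0.003, 1.0, -0.002]
force: [0.9, -0.3, -0.6]
gripper_width: 0.0001
grip_force: 0.0
```

Request:
{"name": "arm_command", "arguments": {
  "offset": [
    [-0.005,0,0.003],
    [-0.01,0,0.003],
    [-0.015,0,0.003],
    [-0.018,0,0.003]
  ],
  "dr": [
    [0,0,0],
    [0,0,0],
    [0,0,0],
    [0,0,0]
  ],
  "grip": [0,0,0,0]
}}

```text
clock: 10.65
tcp_pos: [0.4606, -0.3739, 0.0202]
orientation: [0.001, 0.001, 1.0, -0.001]
force: [0.2, -0.4, -0.4]
gripper_width: 0.0
grip_force: 0.0
```

Request:
{"name": "arm_command", "arguments": {
  "offset": [
    [-0.006,0,0],
    [-0.012,0,0],
    [-0.018,0,0],
    [-0.02,0,0]
  ],
  "dr": [
    [0,0,0],
    [0,0,0],
    [0,0,0],
    [0,0,0]
  ],
  "grip": [0,0,0,0]
}}

```text
clock: 11.05
tcp_pos: [0.4792, -0.373, 0.0186]
orientation: [0.0, 0.001, 1.0, 0.0]
force: [-1.5, -0.5, -0.3]
gripper_width: 0.0002
grip_force: 0.8
```

```bash
python3 - <<'E'
from h import *
cap()
s=env.state();print(s["tcp_pos"],s["force"])
E
```

```text
cap area 120 tip [ 0.4912 -0.3765  0.0304] mid [ 0.5154 -0.3765  0.0333] bound [ 0.5365 -0.3765  0.0359]
cap area 112 tip [ 0.5151 -0.3055  0.0349] mid [ 0.5345 -0.3055  0.0376] bound [ 0.5598 -0.3055  0.0412]
cap area 140 tip [ 0.5495 -0.3055 -0.0424] mid [ 0.5737 -0.3055 -0.0409] bound [ 0.6004 -0.3055 -0.0392]
[ 0.4792 -0.373   0.0185] [0.6077 0.5015 0.3725]
```

Request:
{"name": "arm_command", "arguments": {
  "offset": [
    [-0.006,0,0],
    [-0.012,0,0],
    [-0.018,0,0],
    [-0.0185,0,0],
    [-0.0185,0,0]
  ],
  "dr": [
    [0,0,0],
    [0,0,0],
    [0,0,0],
    [0,0,0],
    [0,0,0]
  ],
  "grip": [0,0,0,0,0]
}}

```text
clock: 11.6
tcp_pos: [0.4978, -0.3734, 0.0186]
orientation: [0.001, 0.001, 1.0, -0.0]
force: [-0.7, 0.6, 0.9]
gripper_width: -0.0003
grip_force: 0.0
```

Request:
{"name": "arm_command", "arguments": {
  "offset": [
    [0.01,0,0],
    [0.012,0,-0.05],
    [0,0,-0.08],
    [-0.04,0,-0.08],
    [-0.085,0,-0.08]
  ],
  "dr": [
    [0,0,0],
    [0,0,0],
    [0,0,0],
    [0,0,0],
    [0,0,0]
  ],
  "grip": [0,0,0,0,0]
}}

```text
clock: 12.1
tcp_pos: [0.5816, -0.3753, 0.1008]
orientation: [0.001, 0.003, 1.0, -0.001]
force: [0.6, 0.3, 0.6]
gripper_width: -0.0001
grip_force: 0.0
```

```bash
python3 - <<'E'
from h import *
cap()
go(((.588,-.3732,.07),90))
E
```

```text
cap area 79 tip [ 0.5125 -0.3765  0.0278] mid [ 0.5305 -0.3765  0.0334] bound [ 0.5532 -0.3765  0.0406]
cap area 113 tip [ 0.5151 -0.3055  0.0348] mid [ 0.5347 -0.3055  0.0377] bound [ 0.5597 -0.3055  0.0414]
cap area 140 tip [ 0.5495 -0.3055 -0.0425] mid [ 0.5738 -0.3055 -0.0408] bound [ 0.6003 -0.3055 -0.0389]
at [ 0.5926 -0.372   0.0999] yaw 90.12749361933834 t 12.15
(0.588, -0.3732, 0.07) 90 offset [ 0.0049 -0.0012  0.0299] dr [-0.0019  0.0114  0.0022]
```

Request:
{"name": "arm_command", "arguments": {
  "offset": [
    [-0.005,0,0.02],
    [-0.005,0,0.035],
    [-0.005,0,0.042],
    [-0.005,0,0.045]
  ],
  "dr": [
    [0,0,0],
    [0,0,0],
    [0,0,0],
    [0,0,0]
  ],
  "grip": [0,0,0,0]
}}

```text
clock: 12.55
tcp_pos: [0.5842, -0.3735, 0.0519]
orientation: [-0.002, 0.002, 1.0, 0.001]
force: [-2.1, -0.3, 2.8]
gripper_width: 0.0
grip_force: 1.6
```

Request:
{"name": "arm_command", "arguments": {
  "offset": [
    [0,0,0.003],
    [0,0,0.005]
  ],
  "dr": [
    [0,0,0],
    [0,0,0]
  ],
  "grip": [0,0]
}}

```text
clock: 12.75
tcp_pos: [0.5865, -0.3743, 0.0487]
orientation: [0.0, 0.002, 1.0, -0.0]
force: [-0.2, 0.1, 0.8]
gripper_width: -0.0
grip_force: 0.0
```

Request:
{"name": "arm_command", "arguments": {
  "offset": [
    [0,0,0.002],
    [0,0,0.003]
  ],
  "dr": [
    [0,0,0],
    [0,0,0]
  ],
  "grip": [0,0]
}}

```text
clock: 12.95
tcp_pos: [0.5872, -0.3738, 0.0458]
orientation: [0.0, 0.001, 1.0, -0.0]
force: [-1.5, 0.1, 6.3]
gripper_width: -0.0002
grip_force: 3.1
```

Request:
{"name": "arm_command", "arguments": {
  "offset": [
    [0,0,0.002],
    [0,0,0.003],
    [0,0,0.003]
  ],
  "dr": [
    [0,0,0],
    [0,0,0],
    [0,0,0]
  ],
  "grip": [0,0,0]
}}

```text
clock: 13.25
tcp_pos: [0.5873, -0.3742, 0.0456]
orientation: [0.001, 0.001, 1.0, -0.0]
force: [-5.0, 2.8, 15.4]
gripper_width: -0.0001
grip_force: 8.0
```

Request:
{"name": "arm_command", "arguments": {
  "offset": [
    [0,0,-0.02],
    [0.01,0,-0.06],
    [0.04,0,-0.1],
    [0.08,0,-0.13],
    [0.12,0,-0.15]
  ],
  "dr": [
    [0,0,0],
    [0,0,0],
    [0,0,0],
    [0,0,0],
    [0,0,0]
  ],
  "grip": [0,0,0,0,0]
}}

```text
clock: 13.75
tcp_pos: [0.4667, -0.374, 0.1951]
orientation: [0.002, 0.001, 1.0, -0.001]
force: [-0.3, 0.2, -0.3]
gripper_width: 0.0001
grip_force: 0.0
```

```bash
python3 - <<'E'
from h import *
cap()
a=save("top","t6"); b=save("scene","s6")
f=lambda im:cv2.resize(im[:,:,::-1],None,fx=3,fy=3,interpolation=cv2.INTER_CUBIC)
cv2.imwrite("pics/c8.png",np.hstack([f(a[160:300,240:370]),f(b[140:280,260:390])]))
s=env.state();print(s["tcp_pos"],s["clock"])
E
```

```text
cap area 99 tip [ 0.5125 -0.3765  0.0337] mid [ 0.5324 -0.3765  0.0363] bound [ 0.5554 -0.3765  0.0391]
cap area 111 tip [ 0.515  -0.3055  0.0349] mid [ 0.5345 -0.3055  0.0377] bound [ 0.5597 -0.3055  0.0413]
cap area 137 tip [ 0.5506 -0.3055 -0.0429] mid [ 0.5741 -0.3055 -0.041 ] bound [ 0.6004 -0.3055 -0.039 ]
[ 0.465  -0.3748  0.1949] 13.9
```

View pics/c8.png

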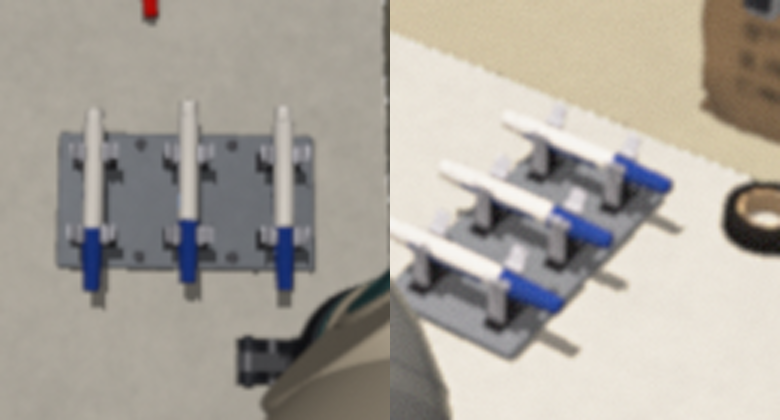

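The picture shows the marker in the empty place, level, centred and parallel to its neighbours, with the other two markers unmoved and the gripper clear. I'm handing it in.

```bash
python3 -c "
from workcell import env
print(env.job_done())"
```

```text
the job is handed in; nothing more can be done
None
```

The white-and-blue marker is pressed home in both empty clips, level and roughly centred, and released; it slid about 37 mm in the grip on the way in, so I pushed it back along its length and pressed the raised end down, and handed in at about 14 s.

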